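# Square the wooden block up in the corner stop

### The job

Square the wooden packing block up in the steel corner stop on the bench, ready for marking out: push it along the bench with the fingertips until one long side lies flush against the long leg and an end lies flush against the short leg. Push gently; do not grip, pinch, lift or tip the block, and leave the other things on the bench where they are.

Things in the scene. Friction and masses are not known exactly. Their poses are not given: they have to be found in the camera images.
- wood_block: Loose plain wooden packing block, 90 x 66 x 42 mm (its x, y, z), 0.13 to 0.25 kg, lying flat, its length roughly along the stop's long leg. Origin at the centre of its underside, x along the 90 mm, z up; either end and either long side will do. It slides at about 0.5 to 3 N; over 30 N from the fingers counts as gripped or rammed.
- corner_stop: Steel L-shaped stop screwed to the bench: two bars 12 mm thick, 20 mm high, at a right angle. Origin at the inner corner, bench height. The long leg's inner face runs 150 mm from it along the stop's -y (plane x = 0), the short leg's 80 mm along its -x (plane y = 0). The L opens to the robot; the block starts inside it, up to 0.35 rad askew. Seated, the block's origin is at (-33, -45) mm in this frame.
- weight_100: Bystander: small brass knob weight, 22 mm diameter, 37 mm high, behind the short leg (outside the L); origin at the centre of its underside.
- weight_500: Bystander: large brass knob weight, 38 mm diameter, 62 mm high, standing well to one side; origin at the centre of its underside.
- tape_black: Bystander: roll of black tape lying flat, 66 mm diameter, 19 mm high, well to one side; origin at the centre of its underside.
- tin_paste: Bystander: round lidded tin, 59 mm diameter, 30 mm high, far to the right; origin at the centre of its underside.
- switch_0: Bystander: rocker switch specimen, 34 x 31 x 25 mm, to the left; origin at the centre of its underside.
- beaker: Bystander: open plastic beaker, 52 mm diameter, 70 mm high, far behind the corner stop between the instruments; origin at the centre of its underside.
Not all that is in view belongs to the job. Several things look just like the wood_block: the one meant starts farthest to the robot's left.

How it is judged:
By the outcome, as a careful person would: the job done as asked, in the order asked, and still so for the second after the job is handed in, with the robot touching nothing.
It also fails if it takes over 45 s, if anything falls off the work surface, if the arm or the gripper's body presses on something with over 40 N, if the wrist force passes 120 N, or if a joint passes its speed limit or range.

### The arm

A 6-joint arm with a two-finger parallel gripper is mounted at the origin on a cart in front of the work surface, level with it; the furniture and walls round the work are solid. World frame = base frame: x ahead of the robot, y to its left, z up, the work surface at z = 0. Lengths are in m, angles in rad, forces in N, time in s.
With the tool pointing down it reaches from about 0.25 to 0.85 m from the base axis. Payload 12.5 kg.
Tool frame: the origin (TCP) lies at the very end of the fingers, on their centre line; the grasp point (between the pads) lies 19 mm behind it; z points along the fingers, y is the direction in which the jaws open and shut (so a half turn about z gives the same grasp; the last joint's range is limited). The gripper opens to 93 mm and grips with 3 to 60 N. Pads are 15 mm wide; open, the fingers measure 128 mm over their backs; the gripper's body (75 mm by 188 mm) begins 65 mm behind the grasp point.
Start: joints at [1.127, 0.351, 1.652, -0, 1.139, -0.085], TCP at [0.193, 0.515, 0.219] pointing down, gripper open.
Joint ranges: [-2.75, 2.75], [-0.79, 2.1], [0.01, 2.65], [-1.57, 4.71], [0.07, 3.14], [-2.87, 2.87]. Speed limits (rad/s): [2.22, 2.22, 2.79, 3.14, 3.14, 3.14].

### API

Orientations are given as a rotation vector (axis times angle).
In Python, from rig import telemetry, optics, close_job, finder gives the robot as it stands.
- The arm moves only by the tool step_arm, never from a script. Its argument "steps" is one flat list of numbers, 5 for each row, row after row: the closure, from -1 (fully open) to 1 (shut), then the shift along the world's x, y, z in cm, then the turn about the world's z in degrees. In form: [claw, tx, ty, tz, yaw, claw, tx, ty, tz, yaw, ...]. A call has 1 to 8 rows; each row shifts and turns the commanded pose from where the row before left it; what a row does not reach is not made up. A row lasts 1/12 s, in which the tool goes at most 41.7 mm and 7.16 degrees, less where a joint would pass 70% of its speed; a pose out of reach is approached as far as the arm can. A call is refused whole if a number of a shift passes 4.17 or a number of a turn 7.16, either way. A call with a gripper value outside its range is refused whole. The fingers move at their own pace and stop on an object; "force" is the grip in N (left out, the last holds). Time passes only in rows, so rows that do not move let the fingers close. It gives the time, the measured TCP pose, the force and the opening at its end, in the units of the state.
- telemetry.observe(): the state, without advancing time (a new reading comes with each control period).
- optics.get_image(name): name is "scene" or "side" or "wrist"; returns a dict with "pixels" (420x560x3 uint8, red, green, blue), "range_z" (420x560 float32, m along the optical axis (not along the pixel's ray), 0 where there is no reading), "vertical_fov" (degrees; the focal length in pixels is half the picture's height over the tangent of half this angle, whatever the lens; pixels are square), "cx", "cy" (the principal point, pixels), "k1" (the pictures are not rectified: a ray, as slopes to the right and down, at radius r is drawn at 1 + k1 r^2 times it, then the intrinsics apply), "R" (3x3) and "t" (3): a world point X has camera coordinates R X + t. Camera axes: x right, y down, z forward; pixel columns grow to the right and rows downward; lengths in m; the calibration is good to about 2 mm. A picture is of the moment at which its call begins.
- close_job(): hands the job in, once; it reports no verdict.
Trained networks look in a picture, given as the dict that the camera call returned (one of the last four; its "shot" number tells which), for a name from the list of things; names that differ only in an ending like _2 or _b are one class to them, and where a whole thing is asked for, a point or a joint stands for the part that bears it (a point fixed in the world has none). Each returns a list of dicts, best first, with "confidence" (0 to 1); they miss things now and then, are a little off and sometimes report something else, mostly with a low value. They report only what shows in the picture. A call takes as long as a camera call. They do not tell look-alikes from the thing itself.
- finder.find_in(picture, thing): "centre" ([column, row] in pixels, amid what is visible of it).
- finder.cut_out(picture, thing): "region" (420x560 bool, what is visible of it) and "centre" ([column, row] in pixels, amid what is visible of it).
- finder.pinpoint(picture, thing): "centre" ([column, row] in pixels: a listed point, or the origin of a listed thing).
The state is a dict: "clock": time; "q": joint angles; "joint_velocities": joint speeds; "joint_torque": joint torques, N m; "tool_pos": TCP position; "tcp_rot": TCP orientation; "ft_force": force on the tool from outside, world axes, zero at the start; "wrist_torque": the same for the moment, N m; "finger_gap": opening from 0.0 (shut) to 1.0 (fully open).
Only numpy, scipy, OpenCV 4.12 (cv2) and the standard library are available. Lean on these libraries where they do the work, as an engineer would, in place of code of your own. Each camera call takes 0.05 s, during which the arm holds its last target. There are 200 camera calls.

## Working session

There is one attempt and no reset: what is moved stays moved. The work goes in short steps, Python scripts to look and compute and a tool call to move; the robot and the scene stay as the last step left them, time stands still between calls to the robot, and variables do not carry over. Pictures are saved under pics/ and viewed, about 8 in all and at most 12, crops included, and the job is handed in when it is done.

Besides the shell and the picture viewer there is one more tool, called by a JSON object that holds its "method" and its "body". step_arm: Moves the arm, as the interface text tells. Its arguments: {"type":"object","properties":{"steps":{"type":"array","items":{"type":"number"}},"force":{"type":"number"}},"required":["steps"]}

```bash
mkdir -p pics; cat > h.py <<'E'
import numpy as np, cv2
from rig import telemetry, optics, close_job, finder
def pts(im):
    d=im["range_z"]; H,W=d.shape; f=H/2/np.tan(np.radians(im["vertical_fov"])/2)
    K=np.array([[f,0,im["cx"]],[0,f,im["cy"]],[0,0,1]]); 
    v,u=np.mgrid[:H,:W]
    xd=(u-im["cx"])/f; yd=(v-im["cy"])/f; x,y=xd.copy(),yd.copy()
    for _ in range(15):
        s=1+im["k1"]*(x*x+y*y); x=xd/s; y=yd/s
    P=np.stack([x*d,y*d,d],-1)
    X=(P-np.array(im["t"]))@np.array(im["R"]); X[d<=0]=np.nan
    return X
def save(im,n,marks=[]):
    p=cv2.cvtColor(im["pixels"],cv2.COLOR_RGB2BGR).copy()
    cv2.imwrite(f"pics/{n}.png",p)
E
python3 - <<'E'
from h import *
for n in ["scene","side","wrist"]:
    im=optics.get_image(n); save(im,n+"0"); X=pts(im)
    print(n,"cam",-np.array(im["R"]).T@np.array(im["t"]))
    for th in ["wood_block","corner_stop"]:
        for r in finder.cut_out(im,th):
            m=r["region"]; q=X[m]; q=q[~np.isnan(q[:,0])]
            print(th,round(r["confidence"],2),np.round(r["centre"]),m.sum(),np.round(np.median(q,0),3) if len(q) else None, np.round(np.percentile(q,[2,98],0),3).tolist() if len(q) else None)
s=telemetry.observe();print(s["clock"],s["tool_pos"],s["tcp_rot"],s["ft_force"])
E
```

```text
scene cam [0.9149002  0.64927187 1.45016267]
wood_block 0.88 [334. 215.] 540 [ 0.473 -0.016  0.041] [[0.421, -0.06, 0.014], [0.519, 0.023, 0.049]]
wood_block 0.71 [303. 176.] 585 [ 0.509 -0.198  0.04 ] [[0.463, -0.249, 0.004], [0.549, -0.155, 0.048]]
corner_stop 0.91 [306. 219.] 361 [ 0.567 -0.055  0.018] [[0.463, -0.1, -0.002], [0.601, 0.032, 0.027]]
side cam [0.26922444 1.10857268 0.61327612]
wood_block 0.81 [316. 208.] 596 [ 0.5   -0.181  0.034] [[0.46, -0.345, -0.002], [0.548, -0.155, 0.042]]
wood_block 0.6 [314. 231.] 836 [ 0.465 -0.01   0.036] [[0.417, -0.071, 0.004], [0.517, 0.021, 0.045]]
corner_stop 0.61 [276. 229.] 323 [ 0.572 -0.053  0.012] [[0.536, -0.108, -0.004], [0.609, 0.029, 0.022]]
wrist cam [0.11579056 0.54210078 0.38446937]
0.45 [0.19309074 0.51497357 0.21859074] [-5.60521654e-01 -3.09114042e+00  7.08615950e-05] [0.5823458  0.44279927 0.252933  ]
```

View pics/scene0.png

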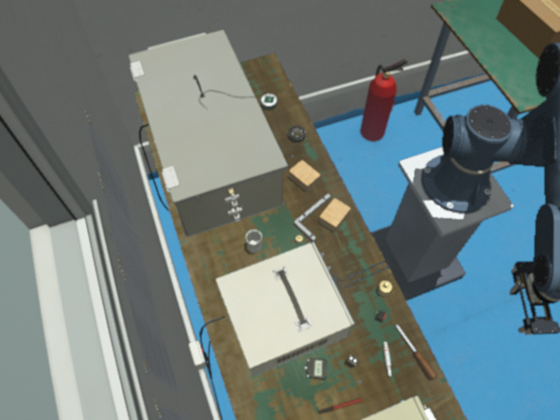

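The scene shows two block look-alikes: (334,215), which is inside the L, and (303,176), farther right at y≈-0.2. The one at (334,215), y≈-0.016, is leftmost and inside the L, so I choose that one. Next I'll measure it and check it in a close crop.

```bash
python3 - <<'E'
from h import *
im=optics.get_image("scene"); X=pts(im)
sd=optics.get_image("side"); Y=pts(sd)
for n,i,Z in(("scene",im,X),("side",sd,Y)):
  rs=finder.cut_out(i,"wood_block")
  for r in rs:
    q=Z[r["region"]]; q=q[(q[:,2]>0.034)&(q[:,2]<.055)]
    rect=cv2.minAreaRect((q[:,:2]*1000).astype(np.float32)); print(n,"block",np.round(rect[0]),np.round(rect[1]),rect[2])
  for r in finder.cut_out(i,"corner_stop")[:1]:
    q=Z[r["region"]]; q=q[(q[:,2]>0.010)&(q[:,2]<.03)]
    print("stop hull",np.round(cv2.convexHull((q[:,:2]*1000).astype(np.float32))[:,0]).astype(int).tolist())
  for t in ["weight_100","weight_500","tape_black","tin_paste","switch_0","beaker"]:
    for r in finder.find_in(i,t)[:1]:
      c=np.round(r["centre"]).astype(int); print(t,round(r["confidence"],2),c,np.round(Z[c[1],c[0]],3))
a=cv2.cvtColor(im["pixels"][150:270,250:400],cv2.COLOR_RGB2BGR); b=cv2.cvtColor(sd["pixels"][160:280,230:380],cv2.COLOR_RGB2BGR)
cv2.imwrite("pics/crop1.png",cv2.resize(np.hstack([a,b]),(800,320),interpolation=cv2.INTER_CUBIC))
E
```

```text
scene block [470. -23.] [96. 67.] 32.676734924316406
scene block [ 504. -204.] [70. 94.] 24.208688735961914
stop hull [[604, -41], [598, -22], [582, 16], [573, 31], [571, 34], [568, 35], [562, 31], [456, -97], [454, -102], [463, -108], [467, -107], [533, -82], [600, -51], [603, -46]]
weight_100 0.74 [386 287] [0.431 0.276 0.047]
weight_500 0.74 [386 287] [0.431 0.276 0.047]
tape_black 0.62 [298 134] [ 0.446 -0.405 -0.006]
tin_paste 0.68 [268 103] [ 0.508 -0.564  0.027]
beaker 0.72 [258 242] [ 0.74  -0.03   0.003]
side block [468. -27.] [93. 71.] 32.45477294921875
side block [ 503. -207.] [66. 98.] 23.61374855041504
stop hull [[599, -41], [596, -31], [576, 19], [570, 31], [567, 31], [562, 29], [560, 26], [533, -70], [533, -78], [544, -77], [550, -76], [580, -66], [593, -60], [595, -58], [599, -51]]
weight_100 0.64 [304 298] [0.43  0.284 0.026]
weight_500 0.64 [304 298] [0.43  0.284 0.026]
tape_black 0.53 [340 188] [ 0.455 -0.413  0.008]
tin_paste 0.7 [279 230] [ 0.577 -0.057  0.002]
switch_0 0.7 [278 311] [0.473 0.339 0.022]
```

View pics/crop1.png

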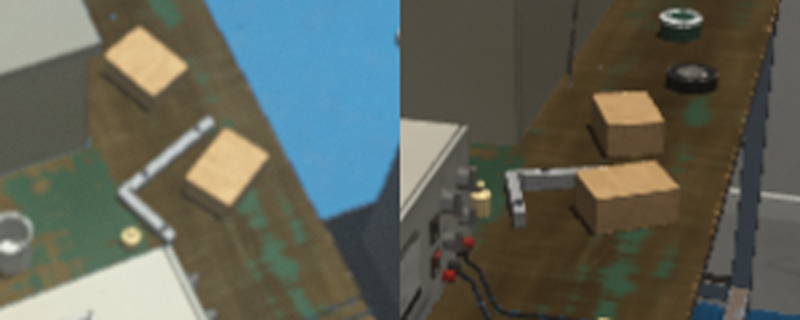

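The crop confirms it. The chosen block (crop-left at (227,170)) sits inside the L. The corner points away from the robot, the long leg runs up to (210,120), and the small weight is behind the short leg at (132,236). The other block lies outside the L. Next I'll move the wrist camera over it.

{"method": "step_arm", "body": {"steps": [-1, 1.5, -3.5, 0.3, -4, -1, 1.5, -3.5, 0.3, -4, -1, 1.5, -3.5, 0.3, -4, -1, 1.5, -3.5, 0.3, -4, -1, 1.5, -3.5, 0.3, -4, -1, 1.5, -3.5, 0.3, -4, -1, 1.5, -3.5, 0.3, -4, -1, 1.5, -3.5, 0.3, -4]}}

```text
clock: 2.02
tool_pos: [0.3134, 0.2333, 0.243]
tcp_rot: [1.395, 2.814, 0.001]
ft_force: [1.2, 0.4, 0.4]
finger_gap: 0.996
```

{"method": "step_arm", "body": {"steps": [-1, 1.5, -3.5, 0, -4, -1, 1.5, -3.5, 0, -4, -1, 1.5, -3.5, 0, -4, -1, 1.5, -3.5, 0, -4, 0, 0, 0, 0, 0, 0, 0, 0, 0, 0]}}

```text
clock: 2.52
tool_pos: [0.3736, 0.0935, 0.2427]
tcp_rot: [1.775, 2.592, 0.0]
ft_force: [-0.2, 0.7, 0.2]
finger_gap: 0.904
```

```bash
cat >> h.py <<'E'
def fit(sub=""):
    """block top rect and stop pose from the wrist (or other) camera cloud"""
E
python3 - <<'E'
from h import *
im=optics.get_image("wrist"); save(im,"wrist1"); X=pts(im)
print("cam",-np.array(im["R"]).T@np.array(im["t"]))
for t in ["wood_block","corner_stop"]:
  for r in finder.cut_out(im,t)[:2]:
    q=X[r["region"]]; lo,hi=(.034,.052) if t[0]=="w" else (.012,.028)
    q=q[(q[:,2]>lo)&(q[:,2]<hi)]
    if len(q)<20: continue
    P=(q[:,:2]*1000).astype(np.float32); rect=cv2.minAreaRect(P); print(t,round(r["confidence"],2),np.round(r["centre"]),len(q),np.round(rect[0],1),np.round(rect[1],1),round(rect[2],1),"z",np.median(q[:,2]).round(4))
    if t[0]=="c": print(np.round(cv2.convexHull(P)[:,0]).astype(int).tolist())
sc=optics.get_image("scene"); Z=pts(sc).reshape(-1,3)
q=Z[(Z[:,2]>.08)&(Z[:,2]<.5)&(Z[:,0]>.4)&(Z[:,0]<1)&(abs(Z[:,1])<.3)]
for y in np.arange(-.3,.3,.05):
  k=q[(q[:,1]>=y)&(q[:,1]<y+.05)]
  if len(k): print("tall y",round(y,2),"xmin",np.percentile(k[:,0],2).round(3),"zmax",k[:,2].max().round(2))
s=telemetry.observe();print(s["clock"],s["tool_pos"],s["tcp_rot"],s["ft_force"],s["finger_gap"],s["q"])
E
```

```text
cam [0.34326175 0.16821064 0.40869958]
wood_block 0.66 [316. 288.] 3237 [469.1 -29.3] [90.9 67.4] 33.0 z 0.0423
wood_block 0.63 [288. 374.] 811 [ 490.7 -181.9] [67.  27.9] 22.3 z 0.0423
tall y -0.3 xmin 0.612 zmax 0.26
tall y -0.25 xmin 0.612 zmax 0.26
tall y -0.2 xmin 0.611 zmax 0.26
tall y -0.15 xmin 0.618 zmax 0.26
tall y -0.1 xmin 0.776 zmax 0.2
tall y 0.05 xmin 0.401 zmax 0.5
tall y 0.1 xmin 0.403 zmax 0.5
tall y 0.15 xmin 0.435 zmax 0.5
tall y 0.2 xmin 0.602 zmax 0.17
tall y 0.25 xmin 0.599 zmax 0.16
2.7167 [0.37273676 0.09593721 0.24263387] [-1.76642896e+00 -2.59776825e+00 -9.76742476e-05] [-0.6838555   0.2021763   0.14631628] 0.7361056617785751 [ 1.30701372e-01  9.83469228e-03  2.00753754e+00  1.61029731e-04
  1.12428995e+00 -2.45839316e-01]
```

View pics/wrist1.png

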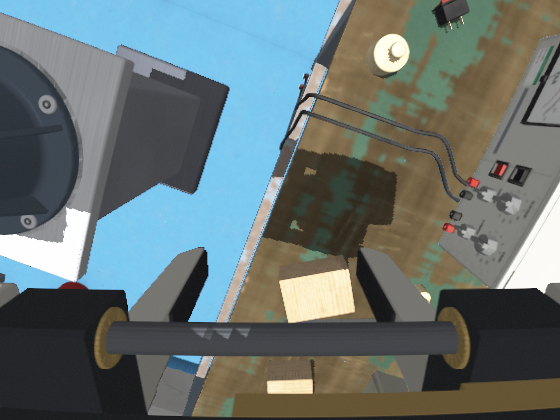

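The wrist view shows the block at (316,288) between the fingers, with the stop hidden behind the gripper and the instrument corner at (440,240). I'll turn -90° so the camera looks over the L, and shut the fingers to make a flat pusher.

{"method": "step_arm", "body": {"steps": [1, 0, -1.2, 0, -7, 1, 0, -1.2, 0, -7, 1, 0, -1.2, 0, -7, 1, 0, -1.2, 0, -7, 1, 0, -1.2, 0, -7, 1, 0, -1.2, 0, -7, 1, 0, -1.2, 0, -7, 1, 0, -1.2, 0, -7], "force": 10}}

```text
clock: 3.38
tool_pos: [0.373, -0.0005, 0.2427]
tcp_rot: [-2.783, -1.457, -0.0]
ft_force: [-0.4, 1.1, 0.6]
finger_gap: 0.159
```

{"method": "step_arm", "body": {"steps": [1, 0, -1.2, 0, -7, 1, 0, -1.2, 0, -7, 1, 0, -1.2, 0, -7, 1, 0, -1.2, 0, -7, 1, 0, -1.2, 0, -6, 1, 0, 0, 0, 0]}}

```text
clock: 3.88
tool_pos: [0.3733, -0.0612, 0.2427]
tcp_rot: [3.087, 0.579, 0.0]
ft_force: [0.2, -0.7, -0.0]
finger_gap: 0.006
```

```bash
cat > m.py <<'E'
from h import *
import sys
im=optics.get_image("wrist"); save(im,sys.argv[1]); X=pts(im)
for t in ["wood_block","corner_stop"]:
  for r in finder.cut_out(im,t)[:2]:
    q=X[r["region"]]; lo,hi=(.034,.052) if t[0]=="w" else (.014,.028)
    q=q[(q[:,2]>lo)&(q[:,2]<hi)]
    if len(q)<20: continue
    P=(q[:,:2]*1000).astype(np.float32); rect=cv2.minAreaRect(P); print(t,round(r["confidence"],2),np.round(r["centre"]),len(q),np.round(rect[0],1),np.round(rect[1],1),round(rect[2],1),"z",np.median(q[:,2]).round(4))
    if t[0]=="c": print(np.round(cv2.approxPolyDP(cv2.convexHull(P),3,True)[:,0]).astype(int).tolist())
s=telemetry.observe();print(s["clock"],s["tool_pos"],s["tcp_rot"],s["ft_force"],s["finger_gap"],s["q"])
a=2*np.arctan2(s["tcp_rot"][1],s["tcp_rot"][0]); print("tool y ang",np.degrees(a)-90)
E
python3 m.py wrist2
```

```text
wood_block 0.87 [442. 122.] 4851 [ 504.7 -211.9] [66.6 91.2] 24.6 z 0.0422
wood_block 0.61 [285.  87.] 5365 [469.6 -29.7] [90.4 66.6] 32.1 z 0.042
corner_stop 0.73 [347.  65.] 1444 [518.3 -85. ] [140.2  12.7] 22.0 z 0.02
[[581, -54], [452, -106], [454, -113], [459, -116], [585, -64]]
4.0333 [ 0.37308622 -0.06007106  0.24259296] [-3.08510638e+00 -5.91703700e-01  1.43776554e-04] [-0.39205907  0.35460233 -0.44433475] 0.006084262667252299 [-2.83142964e-01 -4.48234383e-03  2.02201253e+00  2.06719911e-04
  1.12426061e+00  9.08579082e-01]
tool y ang -428.28575952482464
```

View pics/wrist2.png

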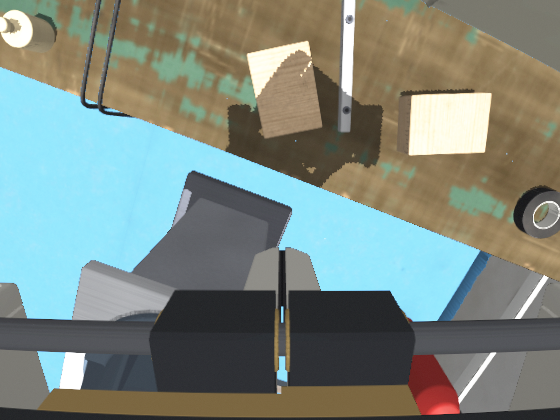

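The wrist view shows the target block at (285,90), the long leg at (347,65) at 22°, and the look-alike at (442,122), outside the L. Block yaw is about 32°. I'll lower the fingers behind its near end and push along the long leg.

{"method": "step_arm", "body": {"steps": [1, 0.7, 0, -4, 0, 1, 0.6, 0.1, -4, 0, 1, 0.7, 0.1, -4, 0, 1, 0.7, 0, -4, 0, 1, 0, 0, -4, 0, 1, 0, 0, -2.7, 0, 1, 0, 0, 0, 0]}}

```text
clock: 4.62
tool_pos: [0.3974, -0.0574, 0.0118]
tcp_rot: [-3.082, -0.59, 0.011]
ft_force: [-0.4, 1.1, -0.2]
finger_gap: 0.004
```

```bash
python3 m.py wrist3
```

```text
wood_block 0.93 [278. 106.] 35753 [469.5 -29.6] [90.1 66.7] 32.2 z 0.042
wood_block 0.69 [543. 197.] 93 [ 463.4 -180.9] [13.9  2.1] 25.7 z 0.0354
corner_stop 0.55 [423. 100.] 5928 [498.6 -92.7] [96.4 13.1] 22.0 z 0.0199
[[541, -69], [453, -104], [456, -115], [543, -81]]
4.7667 [ 0.40080171 -0.0586541   0.01683985] [3.08571317e+00 5.87698794e-01 1.47865487e-03] [0.51032561 0.42898074 0.63942112] 0.003845270149735355 [-2.60384622e-01  4.65807287e-01  2.15322274e+00  7.49580554e-05
  5.21535766e-01  9.33938805e-01]
tool y ang -68.43341447596731
```

View pics/wrist3.png

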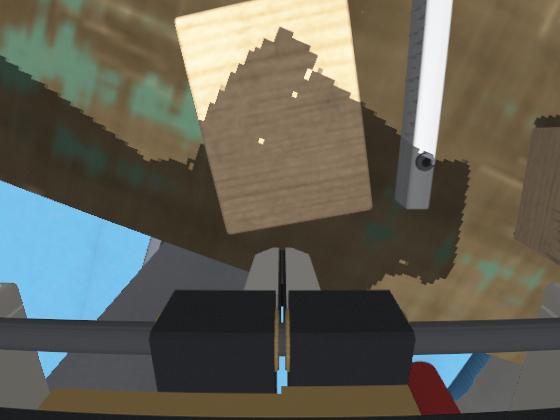

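The picture shows the fingers just behind the block's near end (about (300,220)), and the block hasn't been disturbed. Now I'll push gently along 22°.

{"method": "step_arm", "body": {"steps": [1, 0.56, 0.22, 0, 0, 1, 0.56, 0.22, 0, 0, 1, 0.56, 0.22, 0, 0, 1, 0.56, 0.22, 0, 0, 1, 0.56, 0.22, 0, 0, 1, 0.56, 0.22, 0, 0, 1, 0.56, 0.22, 0, 0, 1, 0, 0, 0, 0]}}

```text
clock: 5.43
tool_pos: [0.4406, -0.0434, 0.0157]
tcp_rot: [3.086, 0.585, 0.002]
ft_force: [0.5, -0.1, 0.3]
finger_gap: 0.007
```

```bash
python3 m.py wrist4
```

```text
wood_block 0.98 [283. 158.] 30369 [492.  -24.9] [90.2 66.6] 26.2 z 0.042
corner_stop 0.68 [408. 134.] 7606 [519.9 -84.3] [142.9  13.2] 21.9 z 0.0199
[[584, -53], [452, -105], [455, -114], [588, -63]]
5.5833 [ 0.43927534 -0.04361218  0.01553653] [-3.08671294e+00 -5.84525860e-01  4.63037596e-06] [ 0.57784749 -1.12318586 -0.02931744] 0.004250637924928748 [-2.04503920e-01  5.09752895e-01  2.06385554e+00  3.54176604e-05
  5.67995275e-01  9.91958004e-01]
tool y ang -428.55392927778587
```

{"method": "step_arm", "body": {"steps": [1, 0.56, 0.22, 0, 0, 1, 0.56, 0.22, 0, 0, 1, 0.56, 0.22, 0, 0, 1, 0.56, 0.22, 0, 0, 1, 0.4, 0.16, 0, 0, 1, 0, 0, 0, 0]}}

```text
clock: 6.08
tool_pos: [0.4668, -0.033, 0.0157]
tcp_rot: [3.086, 0.585, 0.001]
ft_force: [-1.2, 0.1, -0.4]
finger_gap: 0.007
```

```bash
python3 m.py wrist5
```

```text
wood_block 0.66 [294. 163.] 30228 [517.8 -19.1] [91.5 66.5] 21.2 z 0.042
wood_block 0.62 [520. 282.] 1041 [ 488.3 -170.8] [67.4 14.7] 13.0 z 0.0382
corner_stop 0.8 [398.  75.] 12312 [519.4 -41.6] [151.3  92.3] 21.8 z 0.0199
[[572, 28], [561, 23], [471, -97], [466, -111], [605, -56]]
6.2333 [ 0.46567002 -0.03320977  0.01560166] [3.08670685e+00 5.84637965e-01 5.82735315e-05] [-0.43422663  0.85498167 -0.9088791 ] 0.0032106010651773874 [-1.70968020e-01  5.38753865e-01  2.00051127e+00  1.14679674e-05
  6.02290334e-01  1.02544347e+00]
tool y ang -68.54987025661235
```

View pics/wrist5.png

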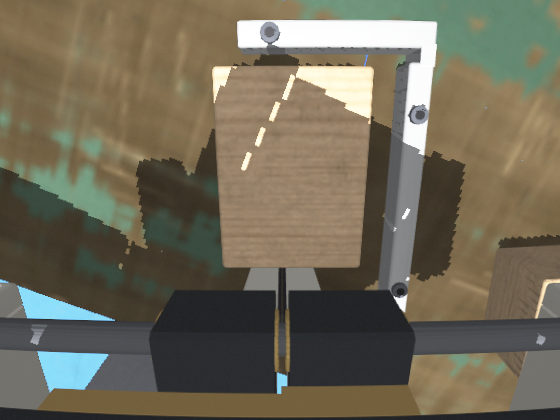

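The block is now parallel to the stop at (294,163), about 10 mm from the short leg and 22 mm from the long leg, where the leg is at (415,150). Next I'll go around to its left side.

{"method": "step_arm", "body": {"steps": [1, -1.9, -0.7, 0, 0, 1, 0, 0, 3.5, 0, 1, 0, 0, 2.5, 0, 1, 1.6, 2.7, 0, 0, 1, 1.6, 2.7, 0, 0, 1, 1.5, 2.7, 0, 0, 1, 0, 0, -3, 0, 1, 0, 0, -3, 0]}}

```text
clock: 6.9
tool_pos: [0.4954, 0.042, 0.016]
tcp_rot: [3.085, 0.588, 0.007]
ft_force: [0.5, -0.6, -0.5]
finger_gap: 0.006
```

```bash
python3 m.py wrist6
```

```text
wood_block 0.93 [413. 241.] 15784 [518.8 -18.8] [90.6 66.6] 21.7 z 0.0421
corner_stop 0.74 [489. 185.] 9198 [514.2 -44. ] [162.1  93.1] 21.9 z 0.02
[[572, 28], [562, 25], [452, -106], [455, -114], [605, -56]]
corner_stop 0.63 [432.  71.] 1637 [613.1   9.2] [21.6 21.8] 24.1 z 0.024
[[624, 6], [616, 20], [606, 18], [603, 13], [609, -1], [616, -1]]
7.05 [0.49231164 0.04075587 0.01461087] [-3.08594522 -0.5842879   0.00616491] [-0.82040678 -0.40724391  0.2987206 ] 0.004631618113085735 [-1.16865464e-02  5.73948596e-01  1.92890317e+00  3.83415761e-05
  6.42750121e-01  1.18483242e+00]
tool y ang -428.55724814919074
```

View pics/wrist6.png

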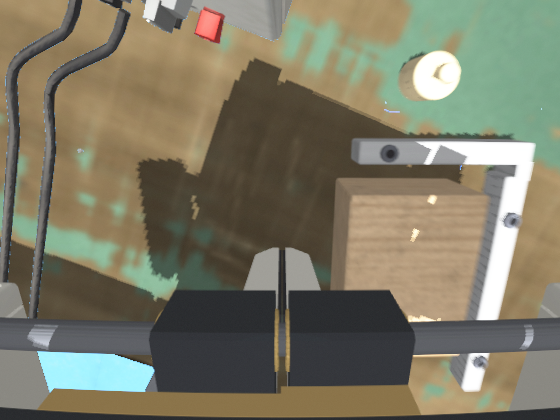

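The view shows the fingers at (282,260) with a clear gap to the block's left side at (335,240). The small weight at (435,75) is untouched. Now I'll push the block toward the long leg.

{"method": "step_arm", "body": {"steps": [1, 0.19, -0.46, 0, 0, 1, 0.19, -0.46, 0, 0, 1, 0.19, -0.46, 0, 0, 1, 0.19, -0.46, 0, 0, 1, 0.19, -0.46, 0, 0, 1, 0.19, -0.46, 0, 0, 1, 0, 0, 0, 0]}}

```text
clock: 7.63
tool_pos: [0.5057, 0.0122, 0.0159]
tcp_rot: [3.087, 0.583, 0.001]
ft_force: [0.5, 0.2, 0.4]
finger_gap: 0.003
```

```bash
python3 m.py wrist7
```

```text
wood_block 0.96 [385. 236.] 15261 [534.9 -30.2] [68.6 65.8] 21.8 z 0.042
corner_stop 0.66 [427. 156.] 6923 [514.1 -43.9] [162.3  92.4] 21.9 z 0.02
[[572, 29], [563, 25], [453, -105], [456, -114], [605, -55]]
7.7833 [0.50501972 0.01307232 0.01555153] [ 3.08677812e+00  5.84157328e-01 -3.19389496e-04] [ 0.05026032 -0.16423122 -0.33379289] 0.007889910430102495 [-6.62540962e-02  5.84272028e-01  1.90260219e+00 -1.25474610e-04
  6.54908692e-01  1.13057545e+00]
tool y ang -68.56757950732111
```

{"method": "step_arm", "body": {"steps": [1, 0.15, -0.37, 0, 0, 1, 0.06, -0.14, 0, 0, 1, 0.04, -0.09, 0, 0, 1, 0, 0, 0, 0]}}

```text
clock: 8.12
tool_pos: [0.5076, 0.007, 0.0155]
tcp_rot: [-3.087, -0.584, 0.0]
ft_force: [-0.3, -0.2, 0.5]
finger_gap: 0.007
```

```bash
python3 m.py wrist8
```

```text
wood_block 0.63 [387. 234.] 15362 [537.3 -35. ] [68.  66.2] 21.3 z 0.042
corner_stop 0.92 [407. 150.] 5777 [514.4 -44. ] [161.8  92.6] 21.8 z 0.02
[[572, 28], [562, 25], [453, -107], [457, -116], [605, -55]]
8.2667 [0.50764167 0.00717919 0.01563937] [3.08667926e+00 5.84498461e-01 1.49671877e-04] [ 0.58037076  0.17773583 -0.7229647 ] 0.007594441823077853 [-7.75600209e-02  5.87025745e-01  1.89631792e+00 -5.39358754e-05
  6.58141321e-01  1.11898758e+00]
tool y ang -68.55468269379983
```

{"method": "step_arm", "body": {"steps": [1, 0.04, -0.09, 0, 0, 1, 0, 0, 0, 0]}}

```text
clock: 8.43
tool_pos: [0.5075, 0.0065, 0.0156]
tcp_rot: [-3.086, -0.584, 0.002]
ft_force: [-1.9, 2.3, 2.9]
finger_gap: 0.004
```

{"method": "step_arm", "body": {"steps": [1, 0.04, -0.09, 0, 0, 1, 0, 0, 0, 0]}}

```text
clock: 8.6
tool_pos: [0.5075, 0.0064, 0.0156]
tcp_rot: [-3.085, -0.584, 0.003]
ft_force: [-4.5, 10.3, 5.4]
finger_gap: 0.006
```

The block is against the long leg, with about 11 N of contact. I'll back off and go around to the near end.

{"method": "step_arm", "body": {"steps": [1, -0.75, 1.85, 0, 0, 1, 0, 0, 3.5, 0, 1, 0, 0, 2.5, 0, 1, -1.8, -3.1, 0, 0, 1, -1.6, -3.1, 0, 0, 1, -0.5, -3.0, 0, 0, 1, 0, 0, -3, 0, 1, 0, 0, -3, 0]}}

```text
clock: 9.27
tool_pos: [0.4632, -0.07, 0.0163]
tcp_rot: [3.085, 0.58, 0.007]
ft_force: [0.1, 0.2, 0.2]
finger_gap: 0.009
```

```bash
python3 m.py wrist9
```

```text
wood_block 0.82 [499. 267.] 6236 [ 495.3 -188.9] [66.3 43.9] 22.4 z 0.042
wood_block 0.59 [266. 123.] 32635 [526.5 -39.6] [90.6 66.5] 21.9 z 0.042
corner_stop 0.94 [346.  57.] 7226 [512.9 -44.6] [148.5  91.8] 21.9 z 0.0199
[[565, 25], [457, -103], [462, -114], [597, -60]]
corner_stop 0.54 [268. 121.] 36 [534.5 -75.7] [99.  3.] 19.6 z 0.0202
[[581, -58], [487, -91]]
9.4167 [ 0.46087019 -0.06799909  0.01474533] [-3.08538679 -0.58398098  0.00508694] [ 0.2539025  -0.45252726  0.17175713] 0.003974920620912102 [-2.46427938e-01  5.40524304e-01  2.00067783e+00 -1.23880644e-04
  6.03928094e-01  9.50349761e-01]
tool y ang -428.564461742735
```

View pics/wrist9.png

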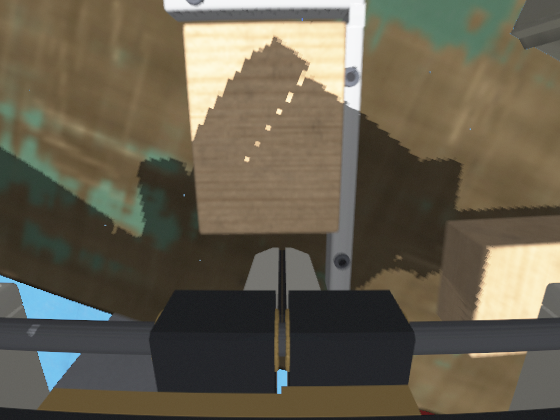

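The block is flush with the long leg side (right edge at (345,130)) and about 10 mm short of the short leg. Now I'll push the end.

{"method": "step_arm", "body": {"steps": [1, 0.56, 0.22, 0, 0, 1, 0.56, 0.22, 0, 0, 1, 0.56, 0.22, 0, 0, 1, 0.46, 0.19, 0, 0, 1, 0.28, 0.11, 0, 0, 1, 0.09, 0.04, 0, 0, 1, 0, 0, 0, 0]}}

```text
clock: 10.0
tool_pos: [0.4874, -0.058, 0.0158]
tcp_rot: [3.086, 0.585, 0.001]
ft_force: [0.1, -0.2, -0.6]
finger_gap: 0.004
```

{"method": "step_arm", "body": {"steps": [1, 0.09, 0.04, 0, 0, 1, 0, 0, 0, 0]}}

```text
clock: 10.17
tool_pos: [0.4879, -0.0577, 0.0156]
tcp_rot: [-3.087, -0.584, -0.0]
ft_force: [-0.4, 0.3, -0.1]
finger_gap: 0.005
```

```bash
python3 m.py wrist10
```

```text
wood_block 0.94 [494. 303.] 4538 [ 494.  -187.5] [68.1 40.3] 22.2 z 0.042
wood_block 0.73 [270. 161.] 30122 [536.  -35.5] [90.1 66.7] 21.3 z 0.042
corner_stop 0.83 [342.  64.] 7985 [529.2 -37.7] [129.2  92.3] 21.9 z 0.02
[[571, 27], [562, 24], [482, -93], [487, -102], [605, -56]]
10.3167 [ 0.48788416 -0.05777184  0.01561252] [-3.08678543e+00 -5.84257276e-01 -1.47320333e-04] [ 1.22276411 -0.3024536   0.39748607] 0.006291899489592964 [-2.12675341e-01  5.67426344e-01  1.93855643e+00  6.23620710e-05
  6.35523707e-01  9.83942842e-01]
tool y ang -428.56404696538806
```

Close now, with no contact force yet. I'll use 1 mm nudges.

{"method": "step_arm", "body": {"steps": [1, 0.09, 0.04, 0, 0, 1, 0, 0, 0, 0]}}

```text
clock: 10.48
tool_pos: [0.4881, -0.0576, 0.0156]
tcp_rot: [-3.087, -0.585, 0.003]
ft_force: [-4.3, -4.1, 3.7]
finger_gap: 0.006
```

{"method": "step_arm", "body": {"steps": [1, 0.07, 0.03, 0, 0, 1, 0, 0, 0, 0]}}

```text
clock: 10.65
tool_pos: [0.4881, -0.0575, 0.0156]
tcp_rot: [-3.086, -0.585, 0.005]
ft_force: [-8.9, -6.9, 7.8]
finger_gap: 0.001
```

The block has seated against the short leg at about 11 N. I'll back off and do a light final side press to confirm it's flush.

{"method": "step_arm", "body": {"steps": [1, -1.9, -0.75, 0, 0, 1, 0, 0, 3.5, 0, 1, 0, 0, 2.5, 0, 1, 0.8, 3.0, 0, 0, 1, 1.7, 3.0, 0, 0, 1, 1.7, 3.0, 0, 0, 1, 0, 0, -3, 0, 1, 0, 0, -3, 0]}}

```text
clock: 11.32
tool_pos: [0.5144, 0.027, 0.016]
tcp_rot: [3.085, 0.588, 0.007]
ft_force: [-0.6, -0.7, -0.9]
finger_gap: 0.006
```

```bash
python3 m.py wrist11
```

```text
wood_block 0.76 [419. 247.] 15449 [536.4 -35.4] [90.9 66.6] 21.4 z 0.0421
corner_stop 0.79 [425. 178.] 5473 [514.1 -44. ] [162.6  92.9] 21.9 z 0.02
[[572, 29], [562, 25], [453, -105], [455, -115], [605, -56]]
11.4667 [0.51120442 0.02559493 0.01449892] [-3.08578286 -0.58440242  0.00618207] [-0.12024461 -0.26004262  1.05338369] 0.002609045797299928 [-4.09675971e-02  5.95593058e-01  1.88274303e+00  6.06033840e-05
  6.67306817e-01  1.15544354e+00]
tool y ang -428.55204065049566
```

View pics/wrist11.png

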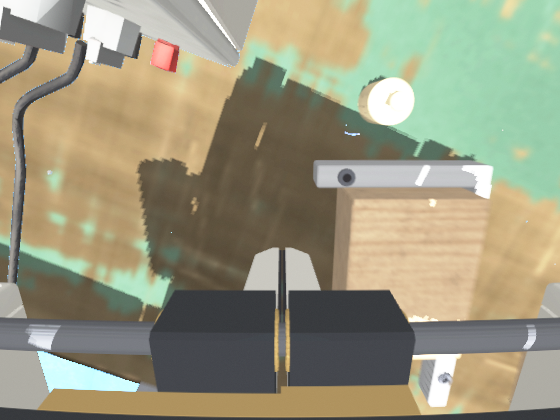

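The block is against both legs, but reads about 0.5° clockwise of the stop. I'll press lightly just behind mid-length to close the near end.

{"method": "step_arm", "body": {"steps": [1, -1.4, -0.55, 0, 0, 1, 0.19, -0.46, 0, 0, 1, 0.19, -0.46, 0, 0, 1, 0.11, -0.28, 0, 0, 1, 0.05, -0.14, 0, 0, 1, 0, 0, 0, 0]}}

```text
clock: 11.97
tool_pos: [0.5047, 0.0061, 0.0161]
tcp_rot: [3.087, 0.583, 0.002]
ft_force: [-0.3, -0.5, -0.2]
finger_gap: 0.004
```

{"method": "step_arm", "body": {"steps": [1, 0.04, -0.09, 0, 0, 1, 0, 0, 0, 0]}}

```text
clock: 12.13
tool_pos: [0.5045, 0.0057, 0.0157]
tcp_rot: [-3.087, -0.584, -0.0]
ft_force: [-0.1, 0.6, 0.1]
finger_gap: 0.0
```

{"method": "step_arm", "body": {"steps": [1, 0.03, -0.06, 0, 0, 1, 0, 0, 0, 0]}}

```text
clock: 12.3
tool_pos: [0.5044, 0.0053, 0.0156]
tcp_rot: [-3.086, -0.584, 0.001]
ft_force: [-0.8, 2.0, 2.8]
finger_gap: 0.005
```

{"method": "step_arm", "body": {"steps": [1, 0.03, -0.06, 0, 0, 1, 0, 0, 0, 0]}}

```text
clock: 12.47
tool_pos: [0.5044, 0.0052, 0.0156]
tcp_rot: [-3.086, -0.584, 0.002]
ft_force: [-3.0, 6.7, 3.7]
finger_gap: 0.003
```

```bash
python3 m.py wrist12
```

```text
wood_block 0.97 [387. 222.] 19730 [540.2 -34.1] [82.3 66.3] 21.7 z 0.042
corner_stop 0.92 [394. 144.] 5259 [513.9 -43.9] [162.6  92.1] 21.9 z 0.02
[[572, 28], [562, 25], [453, -105], [456, -116], [605, -56]]
12.6167 [0.50440188 0.00517779 0.01562041] [-3.08576003e+00 -5.84278110e-01  1.49424808e-03] [-3.05393856  7.13724781  4.82678727] 0.0028417273342081196 [-8.24443936e-02  5.83531592e-01  1.90389893e+00  1.17183742e-03
  6.55347009e-01  1.11316000e+00]
tool y ang -428.556341978437
```

{"method": "step_arm", "body": {"steps": [1, -0.75, 1.85, 0, 0, 1, 0, 0, 3.5, 0, 1, 0, 0, 2.5, 0, 1, -1.7, -3.1, 0, 0, 1, -1.1, -3.1, 0, 0, 1, 0, -3.2, 0, 0, 1, 0, 0, -3, 0, 1, 0, 0, -3, 0]}}

```text
clock: 13.28
tool_pos: [0.4707, -0.0729, 0.0161]
tcp_rot: [3.085, 0.58, 0.007]
ft_force: [0.4, 0.6, 0.1]
finger_gap: 0.005
```

```bash
python3 m.py wrist13
```

```text
wood_block 0.72 [254. 111.] 33231 [536.3 -35.7] [90.9 66.4] 21.7 z 0.0419
wood_block 0.57 [493. 275.] 6887 [ 496.6 -193.3] [67.2 51.5] 24.1 z 0.042
corner_stop 0.89 [336.  97.] 7124 [518.7 -41.9] [147.5  92.3] 21.7 z 0.02
[[570, 28], [562, 24], [464, -100], [467, -110], [603, -57]]
13.4333 [ 0.46821676 -0.07085672  0.0146338 ] [-3.08522978 -0.58392155  0.00561589] [-0.15191437 -0.01507227 -0.55030733] 0.0027524022516201663 [-2.48505213e-01  5.49802159e-01  1.98105193e+00 -1.22805395e-04
  6.14650966e-01  9.48289457e-01]
tool y ang -428.5655271738651
```

View pics/wrist13.png

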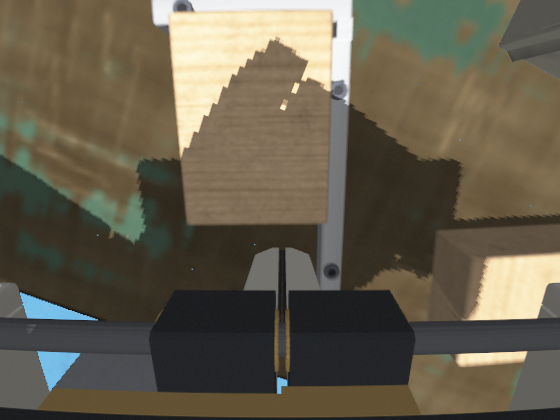

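The block is parallel and tight against the long leg in the view. One last light end touch, slightly toward the leg.

{"method": "step_arm", "body": {"steps": [1, 0.56, 0.22, 0, 0, 1, 0.56, 0.22, 0, 0, 1, 0.56, 0.22, 0, 0, 1, 0.28, 0.11, 0, 0, 1, 0.09, 0.04, 0, 0, 1, 0, 0, 0, 0]}}

```text
clock: 13.93
tool_pos: [0.4903, -0.0627, 0.0162]
tcp_rot: [3.086, 0.586, 0.0]
ft_force: [-1.4, -0.3, 1.2]
finger_gap: 0.006
```

{"method": "step_arm", "body": {"steps": [1, 0.09, 0.04, 0, 0, 1, 0, 0, 0, 0]}}

```text
clock: 14.1
tool_pos: [0.4903, -0.0625, 0.0159]
tcp_rot: [-3.086, -0.585, 0.002]
ft_force: [-6.0, -3.0, 5.3]
finger_gap: 0.004
```

The block is firm against the short leg at the same depth as before. I'll withdraw and check.

{"method": "step_arm", "body": {"steps": [1, -0.9, -0.36, 0, 0, 1, -1.9, -0.75, 0, 0, 1, -0.9, -0.36, 2, 0, 1, 0, 0, 4, 0, 1, 0, 0, 4, 0, 1, 0, 0, 0, 0]}}

```text
clock: 14.6
tool_pos: [0.4566, -0.0782, 0.1218]
tcp_rot: [3.083, 0.583, 0.014]
ft_force: [0.4, -0.4, 1.3]
finger_gap: 0.009
```

```bash
python3 m.py wrist14; python3 - <<'E'
from h import *
im=optics.get_image("wrist"); X=pts(im)
c=im["pixels"]; cv2.imwrite("pics/final.png",cv2.resize(cv2.cvtColor(c[0:260,150:450],cv2.COLOR_RGB2BGR),(690,598),interpolation=cv2.INTER_CUBIC))
E
```

```text
wood_block 0.79 [265.  93.] 11664 [536.7 -35.7] [90.  66.6] 22.1 z 0.0419
wood_block 0.72 [448. 212.] 8499 [ 504.7 -211.8] [67.1 91.3] 24.2 z 0.0422
corner_stop 0.65 [313.  82.] 3842 [514.2 -44.3] [161.8  91.9] 22.2 z 0.02
[[572, 28], [561, 24], [452, -106], [457, -116], [604, -57]]
14.75 [ 0.45357935 -0.07725594  0.11575547] [3.08642228e+00 5.84264986e-01 1.56085801e-03] [ 0.52815401 -0.4362665  -0.17928073] 0.0027453777469287977 [-2.70013852e-01  3.37776214e-01  1.97265975e+00  1.61994264e-04
  8.30108014e-01  9.26497442e-01]
tool y ang -68.56130686669931
```

View pics/final.png

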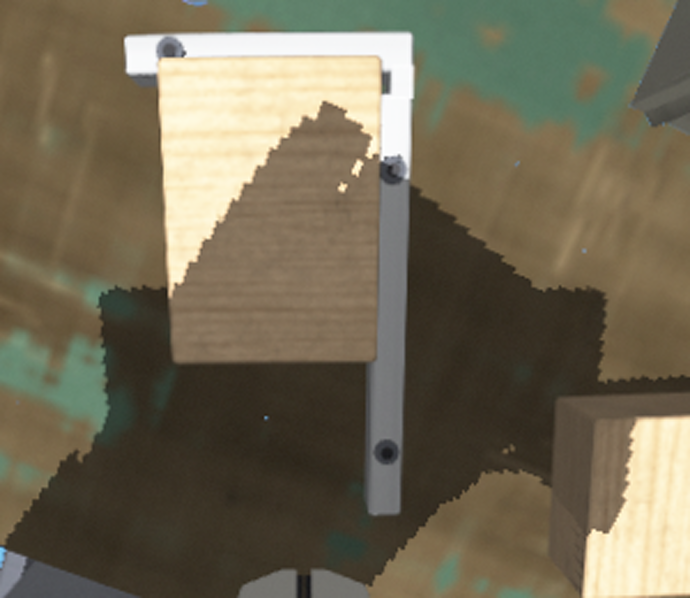

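The crop shows the block tight in the corner: its end is on the short leg at (270,57) and its side is on the long leg at (378,200). The angles agree to within 0.1°, and the fingers are clear. Handing in.

```bash
python3 -c "
from rig import close_job
print(close_job())"
```

```text
the job is handed in; nothing more can be done
None
```

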